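Nest the reducing sleeves in a dry-block heater and load the vial

TASK

Fit the dry-block heater for the small capped vial: set the widest aluminium reducing sleeve into the heater's well, then the middle sleeve into that one, then the small sleeve into the middle one, and last stand the vial in the small sleeve. Each piece must be upright and fully home in the one before it before the next follows; leave the tape roll, the timer and the note block where they lie.

Things in the scene. Friction and masses are not known exactly. Their poses are not given: they have to be found in the camera images.
- heater: Fixed white dry-block heater, 130 x 130 mm, flat top 70 mm above the bench. Origin: centre of its underside; z up; front panel (knob, display) at its -x. In the middle of its top, on the origin's axis, a vertical round well, 68 mm bore, 40 mm deep, 2 mm chamfer. The wide sleeve's flange rests on the top: seated, that sleeve's origin is 40 mm above the heater's.
- wide_sleeve: Widest of three plain round aluminium sleeves, upright, 180 g. Origin: centre of underside, z up. Body 0 to 30 mm high, tapering from 64 mm diameter to 60 at the foot; flange 84 mm, 30 to 36 mm; hub 69 mm, 36 to 54 mm, to grip it by. Bore 55 mm, right through (51 at the foot). The middle sleeve's collar rests on the hub: seated, its origin is 28 mm above this one's.
- middle_sleeve: Middle aluminium sleeve, upright, round, 110 g. Origin: centre of underside, z up. Body 0 to 26 mm high, tapering from 51 mm diameter to 47 at the foot; collar 63 mm, 26 to 42 mm, to grip it by. Bore 42 mm, right through (38 mm at the foot). The small sleeve's collar rests on this collar: seated, its origin is 18 mm above this one's.
- small_sleeve: Smallest aluminium sleeve, upright, round, 90 g. Origin: centre of underside, z up. Body 0 to 24 mm high, tapering from 38 mm diameter to 34 at the foot; collar 54 mm, 24 to 40 mm, to grip it by. Bore 31 mm, closed below: its floor, on which the vial stands, is 13 mm above the underside (27 mm deep).
- vial: Small white vial with a screw cap, 27 mm diameter, 62 mm high (the cap is the uppermost 18 mm), standing upright, loose, about 35 g. Origin: centre of its underside. Seated it stands 35 mm out of the small sleeve.
- tape_roll: Bystander: roll of beige tape lying flat, 58 mm diameter, 19 mm high; origin: centre of its underside. It lies in a row with the sleeves and the vial; leave it alone. Behind the right part (-y) of that row stands a drawer cabinet, 0.21 m high (front at about x = 0.51, handles to 0.48, left side at about y = -0.065), with small things on top: keep arm, gripper and load clear of it.
- timer: Bystander: small white bench timer, 58 x 62 x 18 mm; origin: centre of its underside. Leave it alone.
- note_block: Bystander: yellow block of paper notes, 68 x 68 x 22 mm; origin: centre of its underside. Leave it alone.
Not all that is in view belongs to the job. Leave any pink or turquoise look-alike of the middle_sleeve alone.

How it is judged:
On the way, in this order (a step that is already met when the one before it is completed fails the run):
1. the wide sleeve sits fully home in the heater's well (horizontal distance between wide_sleeve and heater below 0.005 m and z of wide_sleeve in the frame of heater between 0.037 and 0.043 m and angle between wide_sleeve's own z axis and vertical below 0.08 rad), for 0.2 s.
2. the middle sleeve sits fully home in the wide sleeve (horizontal distance between middle_sleeve and wide_sleeve below 0.005 m and z of middle_sleeve in the frame of wide_sleeve between 0.025 and 0.031 m and angle between middle_sleeve's own z axis and vertical below 0.08 rad), for 0.2 s.
3. the small sleeve sits fully home in the middle sleeve (horizontal distance between small_sleeve and middle_sleeve below 0.005 m and z of small_sleeve in the frame of middle_sleeve between 0.015 and 0.021 m and angle between small_sleeve's own z axis and vertical below 0.08 rad), for 0.2 s.
At the end, for the whole second after the job is handed in: Wide sleeve in the well, middle in wide, small in middle, vial in small: each within 5 mm of the axis and 3 mm of the seated height of the piece below, tilted under 0.08 rad, at rest; tape roll, timer and note block within 30 mm of their start (all of step 1 and all of step 2 and all of step 3 and horizontal distance between vial and small_sleeve below 0.005 m and z of vial in the frame of small_sleeve between 0.01 and 0.016 m and angle between vial's own z axis and vertical below 0.08 rad and linear speed of each of wide_sleeve, middle_sleeve, small_sleeve, vial below 0.02 m/s and distance of each of tape_roll, timer, note_block from where it was at the start of the episode below 0.03 m); the robot touches nothing.
It fails at once if the tape roll is pushed more than 30 mm (distance of tape_roll from where it was at the start of the episode above 0.03 m).
It fails at once if the timer is pushed more than 30 mm (distance of timer from where it was at the start of the episode above 0.03 m).
It fails at once if the note block is pushed more than 30 mm (distance of note_block from where it was at the start of the episode above 0.03 m).
It also fails if it takes over 128 s, if anything falls off the work surface, if the arm or the gripper's body presses on something with over 40 N, if the wrist force passes 120 N, or if a joint passes its speed limit or range.

ROBOT

A 6-joint arm with a two-finger parallel gripper is mounted at the origin on a cart in front of the work surface, level with it; the furniture and walls round the work are solid. World frame = base frame: x ahead of the robot, y to its left, z up, the work surface at z = 0. Lengths are in m, angles in rad, forces in N, time in s.
With the tool pointing down it reaches from about 0.25 to 0.725 m from the base axis. Payload 4 kg.
Tool frame: the origin (TCP) lies midway between the tips of the shut fingers; the grasp point (between the pads) lies 19 mm behind it; z points along the fingers, y is the line along which they close (so a half turn about z gives the same grasp; the last joint's range is limited). The gripper opens to 85 mm and grips with 20 to 120 N. Pads are 22 mm wide; open, the fingers measure 114 mm over their backs; the gripper's body (76 mm by 85 mm) begins 54 mm behind the grasp point. The pads swing forward as they close: fully open they stand 13 mm farther back than shut.
Start: joints at [-1.318, 0.241, 0.005, 1.335, 0, 1.571], TCP at [0.125, -0.484, 0.231] pointing down, gripper open.
Joint ranges: [-2.72, 2.72], [-1.05, 1.87], [-1.09, 1.28], [-1.99, 2.15], [-1.42, 1.44], [-3.14, 3.14]. Speed limits (rad/s): [2.79, 2.79, 3.14, 3.14, 3.14, 3.14].

INTERFACE

Orientations are given as a unit quaternion [x, y, z, w].
In Python, from workcell import get_obs, imaging, workorder gives the robot as it stands.
- The arm moves only by the tool move_tool, called as a command line: name --argument value ..., lists and objects as JSON in quotes. Schema: {"type":"object","properties":{"steps":{"type":"array","items":{"type":"array","prefixItems":[{"type":"array","items":{"type":"number"},"minItems":3,"maxItems":3},{"type":"array","items":{"type":"number"},"minItems":3,"maxItems":3},{"type":"number"}],"minItems":3,"maxItems":3},"minItems":1,"maxItems":10},"only":{"type":"string"},"quiet":{"type":"boolean"},"lines":{"type":"string"}},"required":["steps"],"additionalProperties":false}. steps is a list of rows, 1 to 10 of them, each written [[rx, ry, rz], [dx, dy, dz], opening]: a rotation vector rx, ry, rz in fractions of the full range, 1 being pi rad, then dx, dy, dz in shares of 0.8 m (1.0 is 0.8 m), then the finger opening in m; each row is the pose to reach, as a shift and turn from the pose commanded when the call began, along the tool's axes at that moment; what a row does not reach only later rows make up. A row lasts 1/8 s, in which the tool goes at most 0.0625 m and 0.188 rad, less where a joint would pass 70% of its speed; a pose out of reach is approached as far as the arm can. The fingers move at their own pace and stop on an object; the grip force is fixed at half the most. Time passes only in rows, so rows that do not move let the fingers close. The tool returns the time, the measured TCP pose, the force, the opening and the grip force at its end. only (a regular expression) keeps the lines of the reply that match it, lines (a string "A,B") keeps lines A to B, and quiet returns only ok. No shift or turn number may pass 1 either way. Input that does not fit is refused with a message, and nothing moves.
- get_obs(): the state, without advancing time (a new reading comes with each control period).
- imaging.camera(name): name is "side" or "top"; returns (picture, depth): 480x640x3 uint8, red, green, blue; 480x640 float32, m along the optical axis (not along the pixel's ray), 0 where there is no reading.
- imaging.calibration(name): a dict with "mtx" (3x3 intrinsics, pixels), "R" (3x3) and "t" (3): a world point X has camera coordinates R X + t. Camera axes: x right, y down, z forward; pixel columns grow to the right and rows downward; lengths in m; the calibration is good to about 2 mm. A picture is of the moment at which its call begins. calibration takes no time and is no camera call.
- workorder.job_done(): hands the job in; it is judged then, once.
The state is a dict: "clock": time; "joint_pos": joint angles; "joint_vel": joint speeds; "tau": joint torques, N m; "eef_pos": TCP position; "tool_rot": TCP orientation; "ft_force": force on the tool from outside, world axes, zero at the start; "ft_torque": the same for the moment, N m; "grip_width": finger opening in m; "grasp_force": force on a finger pad.
Only numpy, scipy, OpenCV 4.12 (cv2) and the standard library are available. Lean on these libraries where they do the work, as an engineer would, in place of code of your own. Each camera call takes 0.05 s, during which the arm holds its last target. There are 200 camera calls.

## Working session

There is one attempt and no reset: what is moved stays moved. The work goes in short steps, Python scripts to look and compute and a tool call to move; the robot and the scene stay as the last step left them, time stands still between calls to the robot, and variables do not carry over. Pictures are saved under pics/ and viewed, at most 14 in all, crops included, and the job is handed in when it is done.

```bash
ls; mkdir -p pics; python3 - <<'E'
from workcell import get_obs, imaging
import cv2,numpy as np
print(get_obs())
for n in("top","side"):
    p,d=imaging.camera(n); cv2.imwrite(f"pics/{n}0.png",p[...,::-1]); np.save(f"pics/{n}0.npy",d); c=imaging.calibration(n); print(n,c)
E
```

```text
pics
{'clock': 0.0, 'joint_pos': array([-1.31803715e+00,  2.41366361e-01,  3.71297973e-03,  1.33519280e+00,
       -1.22657438e-05,  1.57079900e+00]), 'joint_vel': array([ 0.00053075,  0.00157142,  0.00212547, -0.00046953,  0.00021033,
        0.00110425]), 'tau': array([ 1.14012655e-03, -3.72320545e+01,  2.52405810e+01,  1.70166849e-02,
       -1.01481717e-04, -1.46218201e-05]), 'eef_pos': array([ 0.12487592, -0.48349959,  0.23043194]), 'tool_rot': array([ 9.92024370e-01,  1.26042054e-01, -1.35270800e-04, -1.01598099e-03]), 'ft_force': array([-0.09076945, -0.38762109,  0.20139539]), 'ft_torque': array([ 0.03689935,  0.02730987, -0.00195727]), 'grasp_force': 0.0, 'grip_width': 0.08523234901187435}
top {'mtx': array([[520.12876532,   0.        , 316.42684153],
       [  0.        , 520.12876532, 250.29078229],
       [  0.        ,   0.        ,   1.        ]]), 'R': array([[-1.69394512e-02, -9.99856469e-01, -3.10886698e-04],
       [-9.92905590e-01,  1.68582881e-02, -1.17704235e-01],
       [ 1.17692582e-01, -1.68516400e-03, -9.93048648e-01]]), 't': array([-0.06359834,  0.51755359,  1.11885419])}
side {'mtx': array([[607.67992718,   0.        , 316.56559369],
       [  0.        , 607.67992718, 235.25633611],
       [  0.        ,   0.        ,   1.        ]]), 'R': array([[ 0.94090521,  0.33861989,  0.00582645],
       [ 0.28707712, -0.78832258, -0.54418218],
       [-0.17967779,  0.51369649, -0.83894684]]), 't': array([-0.45324404, -0.16941246,  1.78926513])}
```

View pics/top0.png

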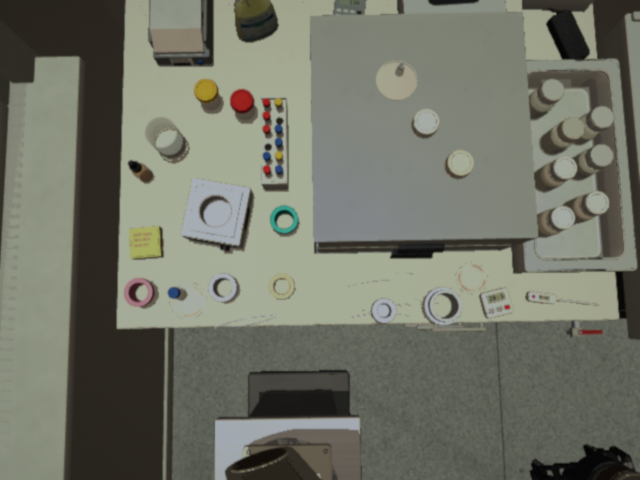

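View pics/side0.png

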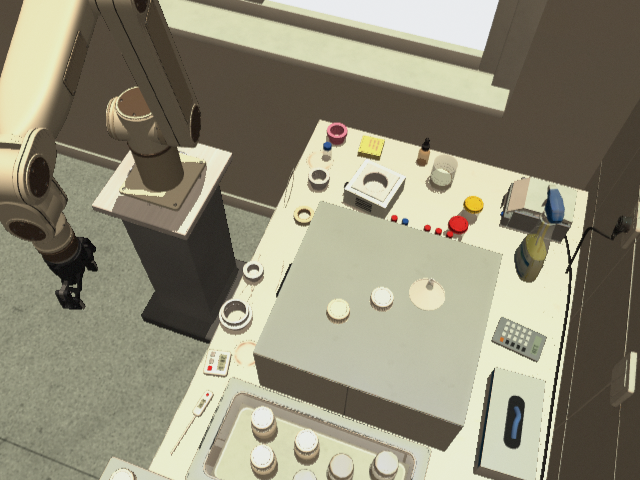

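The top view shows these pieces:
- wide sleeve (441,306)
- small sleeve (384,310)
- tape roll (282,287)
- grey middle sleeve (223,288)
- blue-capped vial (175,293)
- heater well (217,211)

The look-alikes are pink at (139,292) and turquoise at (285,219). The middle sleeve should be the bare grey ring at (223,288), because it is aluminium and about 63 mm wide. I'll measure and confirm in one crop.

```bash
cat > h.py <<'E'
import numpy as np, cv2
from workcell import imaging
def cloud(n,d):
    c=imaging.calibration(n);K,R,t=c["mtx"],c["R"],c["t"]
    v,u=np.mgrid[:480,:640]
    P=np.stack([(u-K[0,2])/K[0,0]*d,(v-K[1,2])/K[1,1]*d,d],-1)
    return (P-t)@R
def ray(n,uv,z):
    c=imaging.calibration(n);K,R,t=c["mtx"],c["R"],c["t"]
    uv=np.atleast_2d(uv).astype(float)
    r=np.c_[(uv-K[:2,2])/[K[0,0],K[1,1]],np.ones(len(uv))]@R
    o=-R.T@t
    return o+r*((z-o[2])/r[:,2])[:,None]
def circ(P):
    A=np.c_[P[:,:2],np.ones(len(P))];s=np.linalg.lstsq(A,(P[:,:2]**2).sum(1),rcond=None)[0]
    c=s[:2]/2;return c,2*np.sqrt(s[2]+c@c)
E
python3 - <<'E'
from h import *
d=np.load("pics/top0.npy");W=cloud("top",d)
im=cv2.imread("pics/top0.png")
for n,(u,v) in dict(wide=(441,306),small=(384,310),tape=(282,287),middle=(223,288),vial=(175,293),pink=(139,292),turq=(285,219),heater=(217,211),timer=(497,303),note=(145,242)).items():
    w=W[v-33:v+33,u-33:u+33] if n=="heater" else W[v-22:v+22,u-20:u+20]
    off=33 if n=="heater" else 20; offv=33 if n=="heater" else 22
    z=w[...,2]; zt=np.percentile(z[z>0.008],90); m=(z>zt-.006)&(z<zt+.01)
    p=w[m]; 
    c,_=cv2.findContours(m.astype(np.uint8),cv2.RETR_CCOMP,cv2.CHAIN_APPROX_NONE)
    out=[]
    for k in c:
        if len(k)<14: continue
        q=k[:,0]+[u-off,v-offv]; cc,D=circ(ray("top",q,zt)); out.append((cc.round(4),round(D,4)))
    print(n,"zt",zt.round(4),out)
A=cv2.resize(im[265:330,120:320],(800,260),interpolation=cv2.INTER_CUBIC);B=cv2.resize(im[265:330,360:560],(800,260),interpolation=cv2.INTER_CUBIC)
cv2.imwrite("pics/crop.png",np.vstack([A,B]))
E
```

```text
wide zt 0.0541 [(array([ 0.3901, -0.3449]), np.float64(0.0664)), (array([ 0.3901, -0.3449]), np.float64(0.0563))]
small zt 0.0413 [(array([ 0.382 , -0.2152]), np.float64(0.0512)), (array([ 0.3821, -0.2155]), np.float64(0.0328))]
tape zt 0.0209 [(array([0.4395, 0.0066]), np.float64(0.0554)), (array([0.4396, 0.0069]), np.float64(0.0368))]
middle zt 0.0432 [(array([0.4377, 0.133 ]), np.float64(0.06)), (array([0.438 , 0.1332]), np.float64(0.0437))]
vial zt 0.062 [(array([0.4277, 0.2342]), np.float64(0.0228))]
pink zt 0.043 [(array([0.4304, 0.3155]), np.float64(0.0603)), (array([0.4305, 0.3153]), np.float64(0.0434))]
turq zt 0.0439 [(array([ 0.585 , -0.0013]), np.float64(0.0598)), (array([ 0.5855, -0.0015]), np.float64(0.0445))]
heater zt 0.0705 [(array([0.6012, 0.1432]), np.float64(0.1433)), (array([0.6004, 0.1444]), np.float64(0.069))]
timer zt 0.0184 [(array([ 0.3946, -0.4687]), np.float64(0.0635))]
note zt 0.0239 [(array([0.542, 0.31 ]), np.float64(0.0759))]
```

View pics/crop.png

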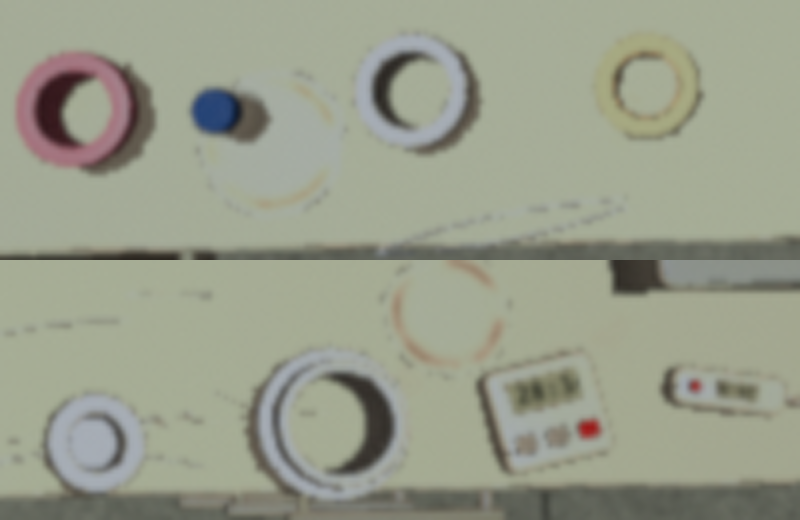

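The crop agrees with the measurements. The grey ring, 60 mm across and 43 mm high at about (223,288), is the middle sleeve, and the pink and turquoise rings stay put. The white vial has a blue cap at (175,293). The wide sleeve (441,306) has a flange, and the small sleeve (384,310) has a closed floor. I'll go above the wide sleeve and turn the tool so its axes line up with the world axes.

Units first: shifts go in shares of 0.8 m and turns go in shares of pi rad. So 0.2913 m is 0.3641, 0.08 m is 0.1, -1.318 rad is -0.4195.

move_tool --steps '[[[0, 0, -0.0573], [0.05, -0.0125, 0], 0.085], [[0, 0, -0.1146], [0.1063, -0.025, 0], 0.085], [[0, 0, -0.1719], [0.1625, -0.0375, 0], 0.085], [[0, 0, -0.2292], [0.2188, -0.05, 0.025], 0.085], [[0, 0, -0.2865], [0.275, -0.0625, 0.05], 0.085], [[0, 0, -0.3438], [0.325, -0.075, 0.075], 0.085], [[0, 0, -0.4011], [0.3641, -0.0849, 0.1], 0.085], [[0, 0, -0.4195], [0.3641, -0.0849, 0.1], 0.085], [[0, 0, -0.4195], [0.3641, -0.0849, 0.1], 0.085]]'

```text
clock: 1.23
eef_pos: [0.3901, -0.3448, 0.1505]
tool_rot: [0.707, 0.707, -0.0, -0.001]
ft_force: [-0.3, -0.1, -0.3]
grip_width: 0.0851
grasp_force: 0.0
```

```bash
python3 -c "
from workcell import get_obs
o=get_obs();print(o['joint_pos'],o['eef_pos'],o['tool_rot'])"
```

```text
[-7.23838725e-01  3.31392455e-01 -8.71447819e-02  1.15408408e+00
 -7.25111532e-05  8.46637485e-01] [ 0.39007619 -0.3448109   0.1504953 ] [ 7.06993275e-01  7.07219679e-01 -9.21787765e-05 -9.08552529e-04]
```

Scaled: 0.119 m is 0.1488, 0.09 m is 0.1125.

move_tool --steps '[[[0, 0, 0], [0, 0, 0.0625], 0.085], [[0, 0, 0], [0, 0, 0.1125], 0.085], [[0, 0, 0], [0, 0, 0.1488], 0.085], [[0, 0, 0], [0, 0, 0.1488], 0.085], [[0, 0, 0], [0, 0, 0.1488], 0.06], [[0, 0, 0], [0, 0, 0.1488], 0.05], [[0, 0, 0], [0, 0, 0.1488], 0.05], [[0, 0, 0], [0, 0, 0.1488], 0.05], [[0, 0, 0], [0, 0, 0.1488], 0.05]]'

```text
clock: 2.35
eef_pos: [0.3914, -0.3466, 0.0343]
tool_rot: [0.707, 0.707, 0.0, 0.002]
ft_force: [-0.5, -0.0, 6.4]
grip_width: 0.0671
grasp_force: 66.9
```

Scaled: -0.12 m is -0.15, -0.11 m is -0.1375.

move_tool --steps '[[[0, 0, 0], [0, 0, -0.0375], 0.05], [[0, 0, 0], [0, 0, -0.0875], 0.05], [[0, 0, 0], [0, 0, -0.1375], 0.05], [[0, 0, 0], [0, 0, -0.15], 0.05], [[0, 0, 0], [0, 0, -0.15], 0.05]]'

```text
clock: 2.98
eef_pos: [0.3902, -0.3456, 0.1525]
tool_rot: [0.707, 0.707, -0.0, 0.001]
ft_force: [0.6, -1.1, -2.6]
grip_width: 0.067
grasp_force: 68.0
```

```bash
python3 - <<'E'
from h import *
p,d=imaging.camera("top");W=cloud("top",d)
s,ds=imaging.camera("side")
np.save("pics/t1.npy",d)
a=cv2.resize(p[240:360,380:500,::-1],(480,480)); 
c=imaging.calibration("side");u=c["mtx"]@(c["R"]@np.array([.39,-.345,.14])+c["t"]);u=(u[:2]/u[2]).astype(int);print(u)
b=cv2.resize(s[max(u[1]-60,0):u[1]+60,max(u[0]-40,0):u[0]+40,::-1],(320,480))
cv2.imwrite("pics/l1.png",np.hstack([a,b]))
E
```

```text
[230 294]
```

View pics/l1.png

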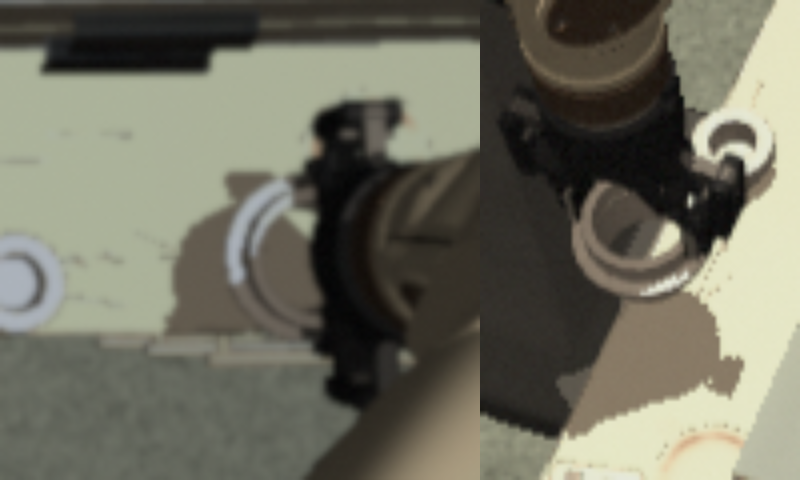

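The wide sleeve is held and looks level; its flange arc shows at about (441,300) full-frame. Next I'll measure where it sits in the hand.

```bash
cat >> h.py <<'E'
def inhand(x,y,zlo,zhi,D,shots=None):
    """flat top-facing annulus of outer diameter D held at about x,y: plane + known-radius circle, from both views' depth"""
    from scipy.optimize import least_squares
    for n in("top","side"):
        p,d=imaging.camera(n);W=cloud(n,d)
        m=(W[...,2]>zlo)&(W[...,2]<zhi)&(np.hypot(W[...,0]-x,W[...,1]-y)<D/2+.008)&(p.max(2)>90)&(d>0)
        m=cv2.morphologyEx(m.astype(np.uint8),cv2.MORPH_OPEN,np.ones((2,2)))>0
        q=W[m]
        if len(q)<30: print(n,"few",len(q));continue
        A=np.c_[q[:,:2]-[x,y],np.ones(len(q))];pl=np.linalg.lstsq(A,q[:,2],rcond=None)[0]
        # outermost point per 10-degree sector
        th=np.arctan2(q[:,1]-y,q[:,0]-x);r=np.hypot(q[:,1]-y,q[:,0]-x);k=(th//.17).astype(int)
        o=np.array([q[k==i][np.argmax(r[k==i])] for i in np.unique(k) if (k==i).sum()>2])
        s=least_squares(lambda c:np.hypot(o[:,0]-c[0],o[:,1]-c[1])-D/2,[x,y],loss="soft_l1",f_scale=.001)
        print(n,len(q),"z",np.median(q[:,2]).round(4),"slope",pl[:2].round(3),"c",s.x.round(4),"sect",len(o),"res",np.abs(s.fun).mean().round(4))
E
python3 - <<'E'
from h import *
inhand(.390,-.3455,.148,.160,.084)
inhand(.390,-.3455,.166,.180,.069)
E
```

```text
top 214 z 0.1512 slope [0.215 3.164] c [ 0.3887 -0.3466] sect 16 res 0.0006
side 115 z 0.1506 slope [ 0.26  -2.184] c [ 0.3939 -0.341 ] sect 17 res 0.0394
top 126 z 0.1686 slope [-0.26  3.27] c [ 0.3894 -0.3476] sect 19 res 0.0019
side 90 z 0.1688 slope [-0.03  -0.124] c [ 0.3942 -0.343 ] sect 18 res 0.0012
```

Scaled: 0.49 m is 0.6125, 0.36 m is 0.45.

move_tool --steps '[[[0, 0, 0], [0.0375, 0, 0], 0.05], [[0, 0, 0], [0.1, 0, 0], 0.05], [[0, 0, 0], [0.1625, 0, 0], 0.05], [[0, 0, 0], [0.225, 0, 0], 0.05], [[0, 0, 0], [0.3, 0, 0], 0.05], [[0, 0, 0], [0.375, 0, 0], 0.05], [[0, 0, 0], [0.45, 0, 0], 0.05], [[0, 0, 0], [0.5125, 0.025, 0], 0.05], [[0, 0, 0], [0.5625, 0.075, 0], 0.05], [[0, 0, 0], [0.6125, 0.125, 0], 0.05]]'

```text
clock: 4.53
eef_pos: [0.4907, 0.1462, 0.1519]
tool_rot: [0.707, 0.707, -0.0, 0.0]
ft_force: [1.6, -1.0, -0.9]
grip_width: 0.0669
grasp_force: 68.0
```

move_tool --steps '[[[0, 0, 0], [0, 0.05, 0], 0.05], [[0, 0, 0], [0, 0.1, 0], 0.05], [[0, 0, 0], [0, 0.1375, 0], 0.05], [[0, 0, 0], [0, 0.1375, 0], 0.05], [[0, 0, 0], [0, 0.1375, 0], 0.05]]'

```text
clock: 5.15
eef_pos: [0.599, 0.1443, 0.1512]
tool_rot: [0.707, 0.707, -0.001, -0.001]
ft_force: [-0.3, 0.8, -1.4]
grip_width: 0.0668
grasp_force: 68.0
```

```bash
python3 - <<'E'
from h import *
inhand(.601,.1445,.148,.160,.084)
inhand(.601,.1445,.166,.180,.069)
p,d=imaging.camera("top");s,_=imaging.camera("side")
cv2.imwrite("pics/l2.png",np.hstack([cv2.resize(p[130:280,140:290,::-1],(400,400)),cv2.resize(s[110:230,310:430,::-1],(400,400))]))
E
```

```text
top 141 z 0.1508 slope [-0.135 -2.02 ] c [0.6001 0.1448] sect 15 res 0.0009
side 128 z 0.1525 slope [-0.186 -0.755] c [0.6027 0.1448] sect 19 res 0.0036
top 67 z 0.1691 slope [-0.044 -0.009] c [0.5999 0.1455] sect 12 res 0.0004
side 119 z 0.1694 slope [ 0.053 -1.122] c [0.605  0.1437] sect 25 res 0.0427
```

View pics/l2.png

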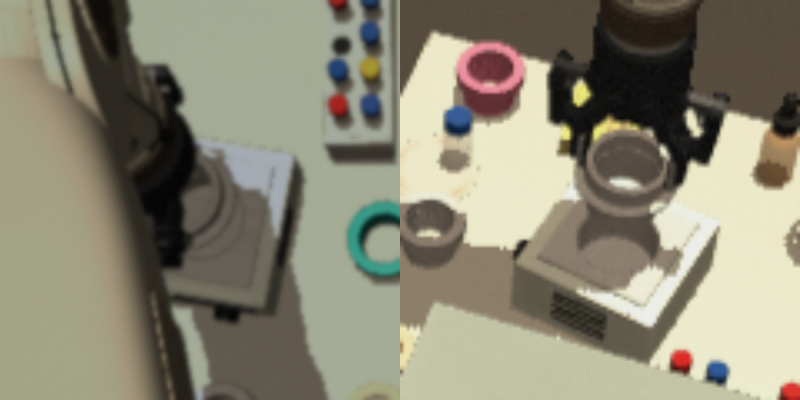

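The sleeve hangs upright over the well: the side inset shows it at about (615,190), directly above the heater. It is centred within about 1 mm, so I'll lower it.

Scaled: 0.072 m is 0.09, 0.07 m is 0.0875.

move_tool --steps '[[[0, 0, 0], [-0.0006, 0.0006, 0.0375], 0.05], [[0, 0, 0], [-0.0006, 0.0006, 0.0563], 0.05], [[0, 0, 0], [-0.0006, 0.0006, 0.0688], 0.05], [[0, 0, 0], [-0.0006, 0.0006, 0.0788], 0.05], [[0, 0, 0], [-0.0006, 0.0006, 0.0875], 0.05], [[0, 0, 0], [-0.0006, 0.0006, 0.09], 0.05], [[0, 0, 0], [-0.0006, 0.0006, 0.09], 0.05]]'

```text
clock: 6.32
eef_pos: [0.6007, 0.144, 0.0805]
tool_rot: [0.707, 0.707, 0.0, 0.0]
ft_force: [-0.1, -0.5, -1.8]
grip_width: 0.0669
grasp_force: 68.0
```

Scaled: 0.005 m is 0.0063, 0.003 m is 0.0038.

move_tool --steps '[[[0, 0, 0], [0, 0, 0.0038], 0.05], [[0, 0, 0], [0, 0, 0.0063], 0.05], [[0, 0, 0], [0, 0, 0.0063], 0.05]]'

```text
clock: 6.7
eef_pos: [0.6006, 0.144, 0.0752]
tool_rot: [0.707, 0.707, -0.0, -0.0]
ft_force: [0.1, -0.2, -0.9]
grip_width: 0.0668
grasp_force: 68.1
```

move_tool --steps '[[[0, 0, 0], [0, 0, 0], 0.085], [[0, 0, 0], [0, 0, 0], 0.085], [[0, 0, 0], [0, 0, 0], 0.085], [[0, 0, 0], [0, 0, -0.025], 0.085], [[0, 0, 0], [0, 0, -0.075], 0.085], [[0, 0, 0], [0, 0, -0.125], 0.085], [[0, 0, 0], [0, 0, -0.125], 0.085]]'

```text
clock: 7.58
eef_pos: [0.6033, 0.1446, 0.1799]
tool_rot: [0.707, 0.707, 0.004, 0.002]
ft_force: [0.3, -0.2, 0.7]
grip_width: 0.0852
grasp_force: 0.0
```

Scaled: -0.163 m is -0.2038, -0.011 m is -0.0138.

move_tool --steps '[[[0, 0, 0], [-0.0038, -0.05, 0], 0.085], [[0, 0, 0], [-0.0075, -0.125, 0], 0.085], [[0, 0, 0], [-0.0138, -0.1875, 0], 0.085], [[0, 0, 0], [-0.0138, -0.2038, 0], 0.085], [[0, 0, 0], [-0.0138, -0.2038, 0], 0.085], [[0, 0, 0], [-0.0138, -0.2038, 0], 0.085]]'

```text
clock: 8.32
eef_pos: [0.4392, 0.1333, 0.1754]
tool_rot: [0.707, 0.707, 0.001, 0.0]
ft_force: [0.2, 0.3, 0.1]
grip_width: 0.085
grasp_force: 0.0
```

```bash
cat >> h.py <<'E'
def rim(n,u,v,hw,z0,dz=.006):
    """circles of the contours of the level top at height z0 round pixel u,v"""
    p,d=imaging.camera(n);W=cloud(n,d);w=W[v-hw:v+hw,u-hw:u+hw]
    m=np.abs(w[...,2]-z0)<dz
    print(n,"z",np.median(w[...,2][m]).round(4))
    for k in cv2.findContours(m.astype(np.uint8),cv2.RETR_CCOMP,cv2.CHAIN_APPROX_NONE)[0]:
        if len(k)>25:
            c,D=circ(ray(n,k[:,0]+[u-hw,v-hw],z0));print("  ",c.round(4),D.round(4),len(k))
    return p
E
python3 - <<'E'
from h import *
p=rim("top",217,211,24,.094,.006)
rim("side",377,182,30,.094)
s,_=imaging.camera("side")
cv2.imwrite("pics/l3.png",np.hstack([cv2.resize(p[160:310,140:290,::-1],(400,400)),cv2.resize(s[110:230,310:430,::-1],(400,400))]))
E
```

```text
top z 0.0927
   [0.6009 0.1432] 0.0666 91
   [0.6008 0.1433] 0.056 75
side z 0.0928
   [0.6029 0.1424] 0.0669 68
   [0.6035 0.1419] 0.055 54
```

View pics/l3.png

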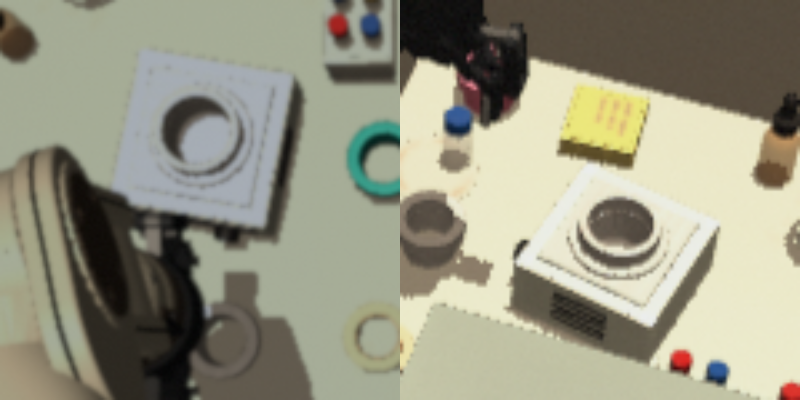

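The wide sleeve is home: hub top level at z≈0.093, centre (0.601,0.143), top-view pixel about (216,211). Next is the middle sleeve, which lies under the gripper.

Scaled: 0.148 m is 0.185, 0.13 m is 0.1625.

move_tool --steps '[[[0, 0, 0], [0, 0, 0.0625], 0.085], [[0, 0, 0], [0, 0, 0.125], 0.085], [[0, 0, 0], [0, 0, 0.1625], 0.085], [[0, 0, 0], [0, 0, 0.185], 0.085], [[0, 0, 0], [0, 0, 0.185], 0.085], [[0, 0, 0], [0, 0, 0.185], 0.085]]'

```text
clock: 9.22
eef_pos: [0.4386, 0.1332, 0.0278]
tool_rot: [0.707, 0.707, 0.0, 0.0]
ft_force: [0.2, 0.5, -0.0]
grip_width: 0.0853
grasp_force: 0.0
```

move_tool --steps '[[[0, 0, 0], [0, 0, 0], 0.05], [[0, 0, 0], [0, 0, 0], 0.05], [[0, 0, 0], [0, 0, 0], 0.05], [[0, 0, 0], [0, 0, 0], 0.05], [[0, 0, 0], [0, 0, 0], 0.05]]'

```text
clock: 9.85
eef_pos: [0.4393, 0.1335, 0.0289]
tool_rot: [0.707, 0.707, 0.002, 0.001]
ft_force: [-0.6, 0.1, 6.1]
grip_width: 0.0587
grasp_force: 62.9
```

Scaled: -0.15 m is -0.1875, -0.06 m is -0.075.

move_tool --steps '[[[0, 0, 0], [0, 0, -0.025], 0.05], [[0, 0, 0], [0, 0, -0.075], 0.05], [[0, 0, 0], [0, 0, -0.15], 0.05], [[0, 0, 0], [0, 0, -0.1875], 0.05], [[0, 0, 0], [0, 0, -0.1875], 0.05], [[0, 0, 0], [0, 0, -0.1875], 0.05]]'

```text
clock: 10.6
eef_pos: [0.4367, 0.1327, 0.1762]
tool_rot: [0.707, 0.707, -0.001, -0.0]
ft_force: [-0.7, -1.1, -1.9]
grip_width: 0.0585
grasp_force: 64.8
```

```bash
python3 - <<'E'
from h import *
p,d=imaging.camera("top");s,_=imaging.camera("side")
c=imaging.calibration("side");u=c["mtx"]@(c["R"]@np.array([.438,.133,.17])+c["t"]);u=(u[:2]/u[2]).astype(int);print(u)
inhand(.4385,.133,.186,.200,.063)
cv2.imwrite("pics/l4.png",np.hstack([cv2.resize(p[220:340,170:290,::-1],(400,400)),cv2.resize(s[max(u[1]-50,0):u[1]+50,u[0]-50:u[0]+50,::-1],(400,400))]))
E
```

```text
[318 145]
top 48 z 0.1867 slope [ 0.01 -0.02] c [0.4379 0.1348] sect 9 res 0.0007
side 89 z 0.1887 slope [ 0.407 -1.03 ] c [0.4406 0.1303] sect 15 res 0.0727
```

View pics/l4.png

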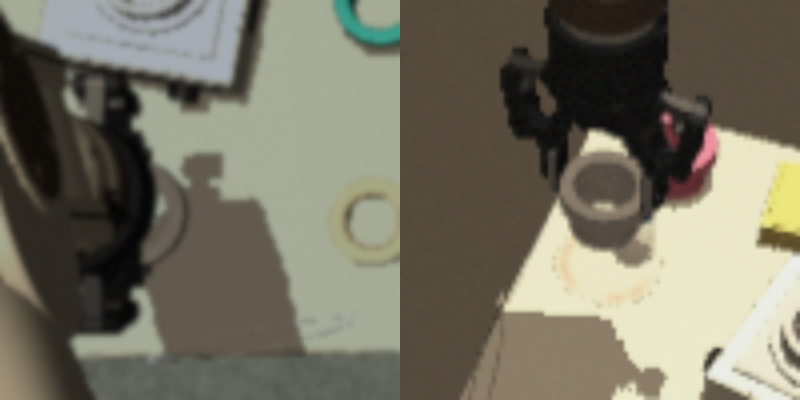

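Held upright, at about (318,150) in the side view. Now carrying it over.

Scaled: 0.163 m is 0.2038, 0.03 m is 0.0375.

move_tool --steps '[[[0, 0, 0], [0, 0.0375, 0], 0.05], [[0, 0, 0], [0.0063, 0.1, 0], 0.05], [[0, 0, 0], [0.0125, 0.1625, 0], 0.05], [[0, 0, 0], [0.0125, 0.1938, 0], 0.05], [[0, 0, 0], [0.0125, 0.2038, 0], 0.05], [[0, 0, 0], [0.0125, 0.2038, 0], 0.05], [[0, 0, 0], [0.0125, 0.2038, 0], 0.05], [[0, 0, 0], [0.0125, 0.2038, 0], 0.05]]'

```text
clock: 11.8
eef_pos: [0.5998, 0.1431, 0.1777]
tool_rot: [0.707, 0.707, 0.0, -0.0]
ft_force: [-0.4, -0.2, -1.1]
grip_width: 0.0587
grasp_force: 64.8
```

```bash
python3 - <<'E'
from h import *
inhand(.601,.143,.182,.200,.063)
E
```

```text
top 111 z 0.1894 slope [-0.012 -0.05 ] c [0.6008 0.1446] sect 12 res 0.0004
side 172 z 0.1896 slope [ 0.157 -1.081] c [0.606  0.1424] sect 28 res 0.0446
```

Scaled: 0.077 m is 0.0963, 0.074 m is 0.0925.

move_tool --steps '[[[0, 0, 0], [-0.0013, 0, 0.0375], 0.05], [[0, 0, 0], [-0.0013, 0, 0.0625], 0.05], [[0, 0, 0], [-0.0013, 0, 0.075], 0.05], [[0, 0, 0], [-0.0013, 0, 0.085], 0.05], [[0, 0, 0], [-0.0013, 0, 0.0925], 0.05], [[0, 0, 0], [-0.0013, 0, 0.0963], 0.05], [[0, 0, 0], [-0.0013, 0, 0.0963], 0.05]]'

```text
clock: 12.78
eef_pos: [0.6007, 0.142, 0.1004]
tool_rot: [0.707, 0.707, 0.0, 0.0]
ft_force: [-0.9, 0.2, -0.8]
grip_width: 0.059
grasp_force: 64.7
```

Scaled: 0.003 m is 0.0038, 0.002 m is 0.0025.

move_tool --steps '[[[0, 0, 0], [0, 0, 0.0025], 0.05], [[0, 0, 0], [0, 0, 0.0038], 0.05], [[0, 0, 0], [0, 0, 0.0038], 0.05]]'

```text
clock: 13.15
eef_pos: [0.6007, 0.142, 0.0974]
tool_rot: [0.707, 0.707, 0.0, 0.0]
ft_force: [1.3, 0.9, -1.1]
grip_width: 0.0586
grasp_force: 64.8
```

move_tool --steps '[[[0, 0, 0], [0, 0, 0], 0.07], [[0, 0, 0], [0, 0, 0], 0.085], [[0, 0, 0], [0, 0, 0], 0.085], [[0, 0, 0], [0, 0, -0.025], 0.085], [[0, 0, 0], [0, 0, -0.075], 0.085], [[0, 0, 0], [0, 0, -0.125], 0.085], [[0, 0, 0], [0, 0, -0.125], 0.085]]'

```text
clock: 14.02
eef_pos: [0.6031, 0.1426, 0.2019]
tool_rot: [0.707, 0.707, 0.004, 0.002]
ft_force: [1.0, 0.1, 0.0]
grip_width: 0.0852
grasp_force: 0.0
```

Scaled: -0.3573 m is -0.4466, -0.2187 m is -0.2734.

move_tool --steps '[[[0, 0, 0], [0, -0.0625, 0], 0.085], [[0, 0, 0], [0, -0.1375, 0], 0.085], [[0, 0, 0], [-0.025, -0.2, 0], 0.085], [[0, 0, 0], [-0.075, -0.25, 0], 0.085], [[0, 0, 0], [-0.15, -0.2734, 0], 0.085], [[0, 0, 0], [-0.225, -0.2734, 0], 0.085], [[0, 0, 0], [-0.3, -0.2734, 0], 0.085], [[0, 0, 0], [-0.375, -0.2734, 0], 0.085], [[0, 0, 0], [-0.4375, -0.2734, 0], 0.085], [[0, 0, 0], [-0.4466, -0.2734, 0], 0.085]]'

```text
clock: 15.28
eef_pos: [0.3812, -0.2178, 0.1964]
tool_rot: [0.709, 0.705, -0.0, -0.0]
ft_force: [0.2, 0.5, 0.3]
grip_width: 0.085
grasp_force: 0.0
```

move_tool --steps '[[[0, 0, 0], [0, 0, 0], 0.085], [[0, 0, 0], [0, 0, 0.0375], 0.085], [[0, 0, 0], [0, 0, 0.0375], 0.085]]'

```text
clock: 15.65
eef_pos: [0.3802, -0.2128, 0.1655]
tool_rot: [0.706, 0.708, -0.001, -0.003]
ft_force: [0.3, -0.9, 0.5]
grip_width: 0.0851
grasp_force: 0.0
```

```bash
python3 - <<'E'
from h import *
rim("top",217,211,24,.109)
rim("side",377,176,30,.109)
rim("top",384,310,22,.041)
E
```

```text
top z 0.1083
   [0.6011 0.142 ] 0.0609 84
   [0.6012 0.1417] 0.0428 57
side z 0.1087
   [0.6028 0.1413] 0.0622 63
   [0.6037 0.1413] 0.0421 42
top z 0.0387
   [ 0.3819 -0.2115] 0.0412 59
```

Middle sleeve home: its top is 15.5 mm above the hub top, and the axis offset is about 1 mm. Now the small sleeve.

Scaled: 0.141 m is 0.1763, 0.125 m is 0.1563.

move_tool --steps '[[[0, 0, 0], [0, 0, 0.0625], 0.085], [[0, 0, 0], [0, 0, 0.125], 0.085], [[0, 0, 0], [0, 0, 0.1563], 0.085], [[0, 0, 0], [0, 0, 0.1763], 0.085], [[0, 0, 0], [0, 0, 0.1763], 0.085], [[0, 0, 0], [0, 0, 0.1763], 0.085]]'

```text
clock: 16.55
eef_pos: [0.3831, -0.2157, 0.0275]
tool_rot: [0.707, 0.707, 0.0, 0.001]
ft_force: [-0.8, 0.1, 0.7]
grip_width: 0.0851
grasp_force: 0.0
```

move_tool --steps '[[[0, 0, 0], [0, 0, 0], 0.04], [[0, 0, 0], [0, 0, 0], 0.04], [[0, 0, 0], [0, 0, 0], 0.04], [[0, 0, 0], [0, 0, 0], 0.04], [[0, 0, 0], [0, 0, 0], 0.04], [[0, 0, 0], [0, 0, 0], 0.04]]'

```text
clock: 17.3
eef_pos: [0.3825, -0.2157, 0.028]
tool_rot: [0.707, 0.707, 0.0, 0.001]
ft_force: [-1.8, 0.8, 11.5]
grip_width: 0.0518
grasp_force: 60.2
```

Scaled: -0.16 m is -0.2, -0.12 m is -0.15.

move_tool --steps '[[[0, 0, 0], [0, 0, -0.025], 0.04], [[0, 0, 0], [0, 0, -0.075], 0.04], [[0, 0, 0], [0, 0, -0.15], 0.04], [[0, 0, 0], [0, 0, -0.2], 0.04], [[0, 0, 0], [0, 0, -0.2], 0.04], [[0, 0, 0], [0, 0, -0.2], 0.04]]'

```text
clock: 18.05
eef_pos: [0.3814, -0.215, 0.1858]
tool_rot: [0.707, 0.707, -0.0, -0.0]
ft_force: [-0.5, -0.1, -1.4]
grip_width: 0.0517
grasp_force: 62.9
```

```bash
python3 - <<'E'
from h import *
p,d=imaging.camera("top");s,_=imaging.camera("side")
c=imaging.calibration("side");u=c["mtx"]@(c["R"]@np.array([.382,-.215,.18])+c["t"]);u=(u[:2]/u[2]).astype(int);print(u)
inhand(.382,-.215,.190,.210,.054)
cv2.imwrite("pics/l5.png",np.hstack([cv2.resize(p[240:360,320:440,::-1],(400,400)),cv2.resize(s[max(u[1]-50,0):u[1]+50,u[0]-50:u[0]+50,::-1],(400,400))]))
E
```

```text
[247 240]
top few 20
side 147 z 0.1955 slope [ 0.026 -0.036] c [ 0.3867 -0.2138] sect 24 res 0.0013
```

View pics/l5.png

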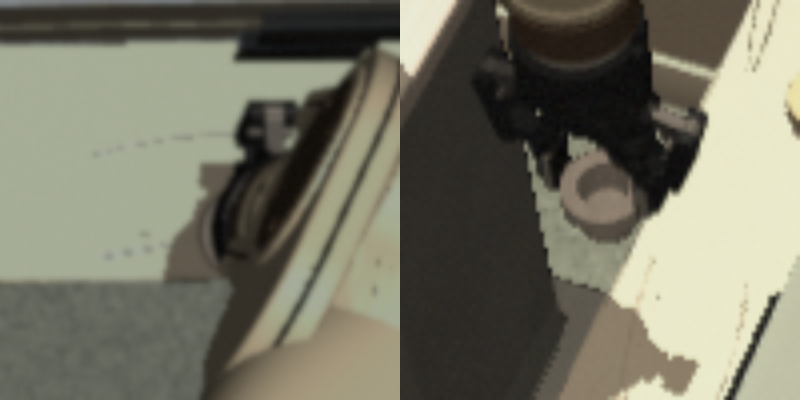

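Held upright, at about (247,237) in the side view. I'll carry it round clear of the cabinet.

Scaled: 0.357 m is 0.4463, 0.219 m is 0.2738.

move_tool --steps '[[[0, 0, 0], [0.0375, 0, 0], 0.04], [[0, 0, 0], [0.1, 0, 0], 0.04], [[0, 0, 0], [0.175, 0, 0], 0.04], [[0, 0, 0], [0.25, 0, 0], 0.04], [[0, 0, 0], [0.325, 0.0125, 0], 0.04], [[0, 0, 0], [0.3875, 0.0625, 0], 0.04], [[0, 0, 0], [0.425, 0.125, 0], 0.04], [[0, 0, 0], [0.4463, 0.1875, 0], 0.04], [[0, 0, 0], [0.4463, 0.2375, 0], 0.04], [[0, 0, 0], [0.4463, 0.2738, 0], 0.04]]'

```text
clock: 19.5
eef_pos: [0.6019, 0.1421, 0.1842]
tool_rot: [0.707, 0.707, -0.001, -0.001]
ft_force: [-0.7, 0.1, -0.9]
grip_width: 0.052
grasp_force: 62.9
```

move_tool --steps '[[[0, 0, 0], [0, 0, 0], 0.04], [[0, 0, 0], [0, 0, 0.025], 0.04], [[0, 0, 0], [0, 0, 0.025], 0.04], [[0, 0, 0], [0, 0, 0.025], 0.04]]'

```text
clock: 20.0
eef_pos: [0.6003, 0.1417, 0.1665]
tool_rot: [0.707, 0.707, -0.0, -0.0]
ft_force: [-0.7, 0.2, -0.2]
grip_width: 0.0518
grasp_force: 63.0
```

```bash
python3 - <<'E'
from h import *
inhand(.601,.142,.170,.188,.054)
E
```

```text
top 98 z 0.177 slope [-0.997 -3.933] c [0.6011 0.1423] sect 11 res 0.0257
side 164 z 0.1785 slope [ 0.179 -1.113] c [0.6053 0.1388] sect 29 res 0.0375
```

Scaled: 0.048 m is 0.06, 0.04 m is 0.05.

move_tool --steps '[[[0, 0, 0], [0, 0.0006, 0.0188], 0.04], [[0, 0, 0], [0, 0.0006, 0.0313], 0.04], [[0, 0, 0], [0, 0.0006, 0.0413], 0.04], [[0, 0, 0], [0, 0.0006, 0.05], 0.04], [[0, 0, 0], [0, 0.0006, 0.0563], 0.04], [[0, 0, 0], [0, 0.0006, 0.06], 0.04], [[0, 0, 0], [0, 0.0006, 0.06], 0.04]]'

```text
clock: 20.98
eef_pos: [0.6014, 0.1417, 0.1182]
tool_rot: [0.707, 0.707, -0.0, -0.0]
ft_force: [-0.5, -0.3, -1.4]
grip_width: 0.0516
grasp_force: 63.0
```

move_tool --steps '[[[0, 0, 0], [0, 0, 0.0025], 0.04], [[0, 0, 0], [0, 0, 0.0025], 0.04]]'

```text
clock: 21.22
eef_pos: [0.6014, 0.1417, 0.1164]
tool_rot: [0.707, 0.707, 0.0, 0.0]
ft_force: [0.1, -0.2, -1.1]
grip_width: 0.0517
grasp_force: 63.0
```

Scaled: -0.09 m is -0.1125, -0.06 m is -0.075.

move_tool --steps '[[[0, 0, 0], [0, 0, 0], 0.06], [[0, 0, 0], [0, 0, 0], 0.085], [[0, 0, 0], [0, 0, 0], 0.085], [[0, 0, 0], [0, 0, -0.025], 0.085], [[0, 0, 0], [0, 0, -0.075], 0.085], [[0, 0, 0], [0, 0, -0.1125], 0.085], [[0, 0, 0], [0, 0, -0.1125], 0.085]]'

```text
clock: 22.1
eef_pos: [0.6033, 0.1421, 0.2097]
tool_rot: [0.707, 0.707, 0.003, 0.002]
ft_force: [0.2, 0.1, -0.2]
grip_width: 0.085
grasp_force: 0.0
```

move_tool --steps '[[[0, 0, 0], [0.025, -0.0625, 0], 0.085], [[0, 0, 0], [0.0625, -0.125, 0], 0.085], [[0, 0, 0], [0.1, -0.1875, 0], 0.085], [[0, 0, 0], [0.1156, -0.2171, 0], 0.085], [[0, 0, 0], [0.1156, -0.2171, 0], 0.085], [[0, 0, 0], [0.1156, -0.2171, 0], 0.085]]'

```text
clock: 22.85
eef_pos: [0.4281, 0.234, 0.2058]
tool_rot: [0.707, 0.707, -0.0, 0.0]
ft_force: [1.0, -0.3, -0.1]
grip_width: 0.085
grasp_force: 0.0
```

```bash
python3 - <<'E'
from h import *
p=rim("top",216,210,24,.127,.005)
rim("side",377,170,30,.127,.005)
s,d=imaging.camera("side")
cv2.imwrite("pics/l6.png",np.hstack([cv2.resize(p[160:310,140:290,::-1],(400,400)),cv2.resize(s[100:220,310:430,::-1],(400,400))]))
hs=cv2.cvtColor(s,cv2.COLOR_RGB2HSV);m=cv2.inRange(hs,(100,120,40),(125,255,255));m[:, :300]=0;m[:,345:]=0;m[:130]=0;m[165:]=0
W=cloud("side",d)[m>0];print("cap side",len(W),np.median(W,0).round(4))
E
```

```text
top z 0.1243
   [0.6016 0.1408] 0.0506 76
   [0.6011 0.141 ] 0.0337 53
side z 0.125
   [0.6038 0.1389] 0.0512 61
   [0.6034 0.1385] 0.0329 34
cap side 47 [0.4301 0.2318 0.06  ]
```

View pics/l6.png

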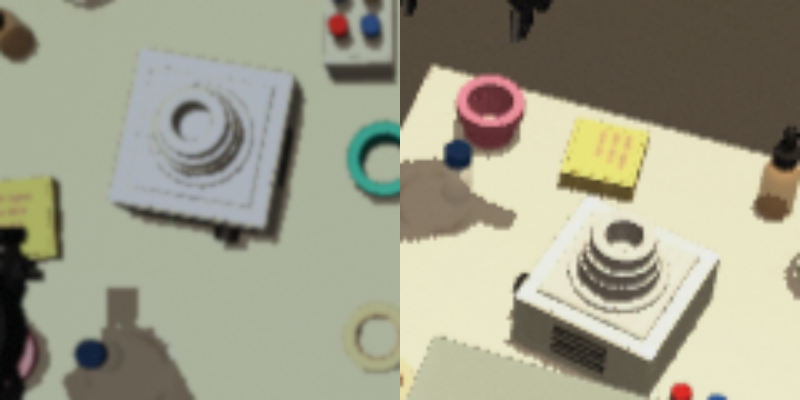

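The small sleeve is home: level, nested at about (216,206) in the top view, rim at 0.1245 with the usual −1.5 mm depth bias. Next, the blue-capped vial under the gripper.

Scaled: 0.175 m is 0.2188, 0.165 m is 0.2063.

move_tool --steps '[[[0, 0, 0], [0, 0, 0.0625], 0.085], [[0, 0, 0], [0, 0, 0.125], 0.085], [[0, 0, 0], [0, 0, 0.175], 0.085], [[0, 0, 0], [0, 0, 0.2063], 0.085], [[0, 0, 0], [0, 0, 0.2188], 0.085], [[0, 0, 0], [0, 0, 0.2188], 0.085]]'

```text
clock: 23.75
eef_pos: [0.428, 0.2338, 0.031]
tool_rot: [0.707, 0.707, -0.0, -0.0]
ft_force: [-0.5, 0.4, -0.9]
grip_width: 0.0853
grasp_force: 0.0
```

move_tool --steps '[[[0, 0, 0], [0, 0, 0], 0.06], [[0, 0, 0], [0, 0, 0], 0.04], [[0, 0, 0], [0, 0, 0], 0.02], [[0, 0, 0], [0, 0, 0], 0.015], [[0, 0, 0], [0, 0, 0], 0.015], [[0, 0, 0], [0, 0, 0], 0.015], [[0, 0, 0], [0, 0, 0], 0.015], [[0, 0, 0], [0, 0, 0], 0.015]]'

```text
clock: 24.75
eef_pos: [0.428, 0.2345, 0.0321]
tool_rot: [0.707, 0.707, 0.001, 0.0]
ft_force: [-0.2, 0.6, 6.2]
grip_width: 0.0256
grasp_force: 58.8
```

Scaled: -0.15 m is -0.1875, -0.13 m is -0.1625.

move_tool --steps '[[[0, 0, 0], [0, 0, -0.0375], 0.015], [[0, 0, 0], [0, 0, -0.1], 0.015], [[0, 0, 0], [0, 0, -0.1625], 0.015], [[0, 0, 0], [0, 0, -0.1875], 0.015], [[0, 0, 0], [0, 0, -0.1875], 0.015]]'

```text
clock: 25.38
eef_pos: [0.4289, 0.2348, 0.1829]
tool_rot: [0.707, 0.707, 0.002, 0.001]
ft_force: [0.5, -0.1, -0.9]
grip_width: 0.0248
grasp_force: 59.0
```

move_tool --steps '[[[0, 0, 0], [-0.025, 0.05, 0], 0.015], [[0, 0, 0], [-0.0625, 0.1125, 0], 0.015], [[0, 0, 0], [-0.1, 0.175, 0], 0.015], [[0, 0, 0], [-0.115, 0.2063, 0], 0.015], [[0, 0, 0], [-0.1156, 0.2169, 0], 0.015], [[0, 0, 0], [-0.1156, 0.2169, 0], 0.015], [[0, 0, 0], [-0.1156, 0.2169, 0], 0.015], [[0, 0, 0], [-0.1156, 0.2169, 0], 0.015]]'

```text
clock: 26.38
eef_pos: [0.6004, 0.1425, 0.1816]
tool_rot: [0.707, 0.708, -0.0, -0.0]
ft_force: [0.0, 0.3, -0.1]
grip_width: 0.0247
grasp_force: 59.1
```

```bash
python3 - <<'E'
from h import *
p,d=imaging.camera("top");s,ds=imaging.camera("side")
c=imaging.calibration("side");u=c["mtx"]@(c["R"]@np.array([.6014,.141,.16])+c["t"]);u=(u[:2]/u[2]).astype(int);print(u)
cv2.imwrite("pics/l7.png",np.hstack([cv2.resize(p[150:270,150:270,::-1],(400,400),interpolation=3),cv2.resize(s[u[1]-50:u[1]+50,u[0]-50:u[0]+50,::-1],(400,400),interpolation=3)]))
np.save("pics/s7.npy",ds);cv2.imwrite("pics/s7.png",s[...,::-1])
E
```

```text
[377 162]
```

View pics/l7.png

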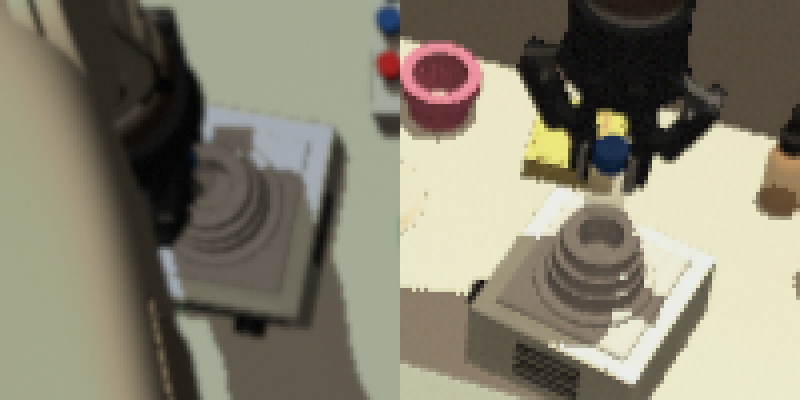

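The vial hangs upright just above the small sleeve (side view about (378,160) over rim at about (377,170)). I'll make a small y correction and lower it gently while watching the force.

Units first: shifts go in shares of 0.8 m and turns go in shares of pi rad. So 0.03 m is 0.0375, 0.027 m is 0.0338.

move_tool --steps '[[[0, 0, 0], [-0.0009, 0.0005, 0.0125], 0.015], [[0, 0, 0], [-0.0009, 0.0005, 0.0225], 0.015], [[0, 0, 0], [-0.0009, 0.0005, 0.0263], 0.015], [[0, 0, 0], [-0.0009, 0.0005, 0.03], 0.015], [[0, 0, 0], [-0.0009, 0.0005, 0.0338], 0.015], [[0, 0, 0], [-0.0009, 0.0005, 0.0375], 0.015], [[0, 0, 0], [-0.0009, 0.0005, 0.0375], 0.015]]'

```text
clock: 27.35
eef_pos: [0.6015, 0.1409, 0.1511]
tool_rot: [0.707, 0.707, -0.0, -0.0]
ft_force: [-0.7, 1.1, -0.1]
grip_width: 0.0251
grasp_force: 59.1
```

Scaled: 0.0185 m is 0.0231, 0.017 m is 0.0213.

move_tool --steps '[[[0, 0, 0], [0, 0, 0.005], 0.015], [[0, 0, 0], [0, 0, 0.01], 0.015], [[0, 0, 0], [0, 0, 0.015], 0.015], [[0, 0, 0], [0, 0, 0.0188], 0.015], [[0, 0, 0], [0, 0, 0.0213], 0.015], [[0, 0, 0], [0, 0, 0.0231], 0.015], [[0, 0, 0], [0, 0, 0.0231], 0.015]]'

```text
clock: 28.22
eef_pos: [0.6016, 0.141, 0.1327]
tool_rot: [0.707, 0.707, -0.0, -0.0]
ft_force: [0.4, 0.3, -0.6]
grip_width: 0.025
grasp_force: 59.1
```

Scaled: 0.001 m is 0.0013.

move_tool --steps '[[[0, 0, 0], [0, 0, 0.0013], 0.015], [[0, 0, 0], [0, 0, 0.0013], 0.015]]'

```text
clock: 28.48
eef_pos: [0.6016, 0.141, 0.1318]
tool_rot: [0.707, 0.707, 0.0, -0.0]
ft_force: [-0.7, 0.9, -0.8]
grip_width: 0.0253
grasp_force: 59.1
```

move_tool --steps '[[[0, 0, 0], [0, 0, 0], 0.03], [[0, 0, 0], [0, 0, 0], 0.05], [[0, 0, 0], [0, 0, 0], 0.085], [[0, 0, 0], [0, 0, 0], 0.085], [[0, 0, 0], [0, 0, -0.0375], 0.085], [[0, 0, 0], [0, 0, -0.1], 0.085], [[0, 0, 0], [0, 0, -0.125], 0.085]]'

```text
clock: 29.35
eef_pos: [0.603, 0.1413, 0.2355]
tool_rot: [0.707, 0.707, 0.002, 0.001]
ft_force: [0.7, 0.0, -0.5]
grip_width: 0.085
grasp_force: 0.0
```

move_tool --steps '[[[0, 0, 0], [0, -0.0625, 0], 0.085], [[0, 0, 0], [0, -0.125, 0], 0.085], [[0, 0, 0], [0, -0.1875, 0], 0.085], [[0, 0, 0], [0, -0.225, 0], 0.085], [[0, 0, 0], [0, -0.225, 0], 0.085], [[0, 0, 0], [0, -0.225, 0], 0.085]]'

```text
clock: 30.1
eef_pos: [0.4224, 0.1412, 0.2323]
tool_rot: [0.707, 0.707, 0.001, 0.0]
ft_force: [0.4, 0.9, 0.1]
grip_width: 0.0852
grasp_force: 0.0
```

```bash
python3 - <<'E'
from h import *
p=rim("top",216,206,24,.159,.006)
rim("top",216,209,24,.125,.005); rim("side",377,157,20,.159,.006)
s,_=imaging.camera("side")
cv2.imwrite("pics/l8.png",np.hstack([cv2.resize(p[160:310,140:290,::-1],(400,400)),cv2.resize(s[100:220,310:430,::-1],(400,400))]))
E
```

```text
top z 0.1587
   [0.6014 0.1413] 0.0232 33
top z 0.124
   [0.6019 0.1409] 0.0516 73
   [0.605  0.1448] 0.035 51
side z 0.159
   [0.6035 0.1387] 0.026 27
```

View pics/l8.png

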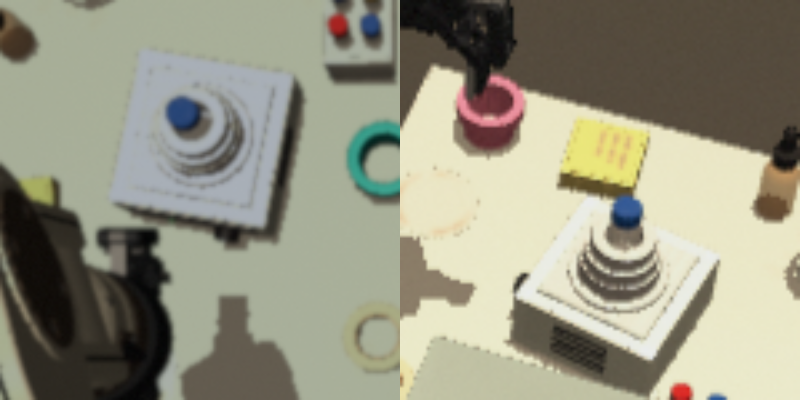

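The vial stands upright in the small sleeve. Its cap top is at z≈0.159, 35 mm above the rim, and it is centred within 1 mm (top-view pixel about (209,202)). The gripper is clear, so I'm handing in.

```bash
python3 -c "
from workcell import workorder
print(workorder.job_done())"
```

```text
the job is handed in; nothing more can be done
None
```

I nested the wide, middle and small sleeves in the heater well, stood the vial in the small sleeve, and handed the job in at about 30 s; in the last pictures each piece was upright and within about 1.5 mm of the one below it, and the hand-in returned no verdict.

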